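# Sort the tape rolls onto the bench rack by size

## Task

Put the four loose rolls of tape on the bench rack, one over each peg, in order of size: the fattest roll on the peg next to the red block, then each smaller one in turn, down to the thinnest on the peg at the other end. Each roll must lie flat on the rack board with the peg inside its core, let go and at rest.

Things in the scene. Friction and masses are not known exactly. Their poses are not given: they have to be found in the camera images.
- roll_cream_center (a point): Loose roll of cream masking tape, the fattest of the four: outside diameter 66 mm, 36 mm high (the tape's width), lying flat, axis upright. Cardboard core with an open hole 27.5 mm across right through it. The point is the roll's centre, half-way up, 18 mm above its underside; z is the roll's axis. It can be gripped across its outside from any side. 75 to 140 g.
- roll_blue_center (a point): Loose roll of blue tape, second fattest of the four: outside diameter 57 mm, 36 mm high (the tape's width), lying flat, axis upright. Cardboard core with an open hole 27.5 mm across right through it. The point is the roll's centre, half-way up, 18 mm above its underside; z is the roll's axis. It can be gripped across its outside from any side. 60 to 112 g.
- roll_green_center (a point): Loose roll of green tape, third of the four: outside diameter 48 mm, 36 mm high (the tape's width), lying flat, axis upright. Cardboard core with an open hole 27.5 mm across right through it. The point is the roll's centre, half-way up, 18 mm above its underside; z is the roll's axis. It can be gripped across its outside from any side. 45 to 84 g.
- roll_orange_center (a point): Loose roll of orange tape, nearly used up, the thinnest of the four: outside diameter 39 mm, 36 mm high (the tape's width), lying flat, axis upright. Cardboard core with an open hole 27.5 mm across right through it. The point is the roll's centre, half-way up, 18 mm above its underside; z is the roll's axis. It can be gripped across its outside from any side. 30 to 56 g.
- peg_a: Fixed upright light-wood dowel of the tape rack (end peg, +y end), 12 mm thick, 28 mm tall, tapered tip, in a painted white ring. Origin: its foot, in the board's top face; x across the row, y along it (d to a), z up. The rack is a dark wooden board lying on the bench, 80 mm wide, 420 mm long, 18 mm thick; its four pegs stand in a straight row along its middle, 85 mm apart, in the order a, b, c, d.
- peg_b: Fixed upright light-wood dowel of the tape rack (inner peg next to peg_a), 12 mm thick, 28 mm tall, tapered tip, in a painted white ring. Origin: its foot, in the board's top face; x across the row, y along it (d to a), z up. A roll put on a peg lies flat on the board and hides the peg, its centre then 18 mm above this origin. Neighbouring rolls leave little room along the row: keep the fingers across it.
- peg_c: Fixed upright light-wood dowel of the tape rack (inner peg next to peg_d), 12 mm thick, 28 mm tall, tapered tip, in a painted white ring. Origin: its foot, in the board's top face; x across the row, y along it (d to a), z up. Between a and d of the row, 85 mm from peg_b and peg_d.
- peg_d: Fixed upright light-wood dowel of the tape rack (end peg, -y end), 12 mm thick, 28 mm tall, tapered tip, in a painted white ring. Origin: its foot, in the board's top face; x across the row, y along it (d to a), z up. It ends the row; a coloured block lies 62.5 mm beyond it, as beyond peg_a.
- red_block: Fixed bright red plastic block, 60 x 20 mm and 12 mm high, on the rack board 62.5 mm beyond one of the two end pegs (peg_a or peg_d, it differs from start to start). It marks the end where the fattest roll belongs; a like block in grey sits at the other end. Origin: centre of its underside.
Not all that is in view belongs to the job. Leave any pink look-alike of the part that bears roll_orange_center alone.

How it is judged:
By the outcome, as a careful person would: the job done as asked, in the order asked, and still so for the second after the job is handed in, with the robot touching nothing.
It also fails if it takes over 99 s, if anything falls off the work surface, if the arm or the gripper's body presses on something with over 40 N, if the wrist force passes 120 N, or if a joint passes its speed limit or range.

## Robot

A 6-joint arm with a two-finger parallel gripper is mounted at the origin on the work surface. World frame = base frame: x ahead of the robot, y to its left, z up, the work surface at z = 0. Lengths are in m, angles in rad, forces in N, time in s.
With the tool pointing down it reaches from about 0.375 to 0.9 m from the base axis. Payload 3.1 kg.
Tool frame: the origin (TCP) lies between the finger pads; the fingertips stand 11 mm ahead of it and the grasp point (between the pads) lies 8 mm behind it; z points along the fingers, y is the line along which they close (so a half turn about z gives the same grasp; the last joint's range is limited). The gripper opens to 87 mm and grips with 3 to 60 N. Pads are 19 mm wide; open, the fingers measure 117 mm over their backs; the gripper's body (75 mm by 190 mm) begins 51 mm behind the grasp point.
Start: joints at [0.957, 0.527, 1.433, -0, 1.181, -0.178], TCP at [0.264, 0.567, 0.234] pointing down, gripper open.
Joint ranges: [-3.08, 3.08], [-0.75, 2.2], [0.22, 2.44], [-1.43, 4.57], [0, 2.65], [-2.85, 2.85]. Speed limits (rad/s): [2.79, 2.79, 3.14, 3.14, 3.14, 3.14].

## Interface

Orientations are given as a unit quaternion [x, y, z, w].
In Python, from rig import robot gives the robot as it stands.
- The arm moves only by the tool move_arm, never from a script. Its argument "moves" is text: rows parted by semicolons, each of 7 numbers parted by spaces: the shift along the tool's x, y, z in units of 100 mm (1.0 is 100 mm), then the turn, a rotation vector about the tool's x, y, z in units of 90 degrees (1.0 is 90 degrees), then the opening, from 0 (shut) to 1 (fully open). A call has 1 to 12 rows; each row is the pose to reach, as a shift and turn from the pose commanded when the call began, along the tool's axes at that moment; what a row does not reach only later rows make up. A row lasts 1/10 s, in which the tool goes at most 50 mm and 8.59 degrees, less where a joint would pass 70% of its speed; a pose out of reach is approached as far as the arm can. A call with a number of a shift or a turn outside -1 to 1 is refused whole. A call with a gripper value outside its range is refused whole. The fingers move at their own pace and stop on an object; "squeeze" is the grip in N (left out, the last holds). Time passes only in rows, so rows that repeat a pose let the fingers close. It gives the time, the measured TCP pose, the force, the opening and the grip force at its end, in the units of the state.
- robot.get_obs(): the state, without advancing time (a new reading comes with each control period).
- robot.camera(name): name is "scene" or "top" or "wrist"; returns a dict with "image" (384x512x3 uint8, red, green, blue), "intrinsics" (3x3 intrinsics, pixels), "extrinsics" (4x4, takes a point from world to camera coordinates). Camera axes: x right, y up, looking along -z (the intrinsics and any distortion apply to the point x, -y, -z); pixel columns grow to the right and rows downward; lengths in m; the calibration is good to about 2 mm. A picture is of the moment at which its call begins. There is no depth.
- robot.hand_in(): hands the job in; it is judged then, once.
The state is a dict: "time": time; "q": joint angles; "joint_velocities": joint speeds; "joint_torque": joint torques, N m; "position": TCP position; "tool_rot": TCP orientation; "ft_force": force on the tool from outside, world axes, zero at the start; "moment": the same for the moment, N m; "grip_width": finger opening in m; "grip_force": force on a finger pad.
Only numpy, scipy, OpenCV 4.12 (cv2) and the standard library are available. Lean on these libraries where they do the work, as an engineer would, in place of code of your own. Each camera call takes 0.05 s, during which the arm holds its last target. There are 200 camera calls.

## Working session

There is one attempt and no reset: what is moved stays moved. The work goes in short steps, Python scripts to look and compute and a tool call to move; the robot and the scene stay as the last step left them, time stands still between calls to the robot, and variables do not carry over. Pictures are saved under pics/ and viewed, at most 14 in all, crops included, and the job is handed in when it is done.

Besides the shell and the picture viewer there is one more tool, called after "Emit:" as name(argument=value, ...), one argument or row to a line, values as JSON. move_arm: Moves the arm, as the interface text tells. Shifts and turns lie within -1 to 1; 1 stands for 100 mm of shift or 90 degrees of turn. Its arguments: {"type":"object","properties":{"moves":{"type":"string"},"squeeze":{"type":"number"}},"required":["moves"]}

```bash
ls; mkdir -p pics
python3 - <<'E'
from rig import robot
import cv2,numpy as np
for n in ("scene","top"):
    c=robot.camera(n); cv2.imwrite(f"pics/{n}0.png",c["image"][:,:,::-1]); print(n,c["intrinsics"],c["extrinsics"])
o=robot.get_obs(); print({k:np.round(v,3) for k,v in o.items()})
E
```

```text
pics
scene [[434.45336967   0.         254.52100245]
 [  0.         434.45336967 189.97726294]
 [  0.           0.           1.        ]] [[ 0.6963258   0.71769706  0.00642689 -0.38629323]
 [-0.61468455  0.5917101   0.52157652  0.32689688]
 [ 0.37053108 -0.3671377   0.8531803  -1.28225256]
 [ 0.          0.          0.          1.        ]]
top [[495.06279926   0.         257.11598663]
 [  0.         495.06279926 194.66663321]
 [  0.           0.           1.        ]] [[ 4.18638626e-02 -9.99122927e-01 -8.90546585e-04 -1.77062741e-02]
 [ 9.69988961e-01  4.04294229e-02  2.39764213e-01 -5.58904247e-01]
 [-2.39517918e-01 -1.09012764e-02  9.70830742e-01 -1.15913417e+00]
 [ 0.00000000e+00  0.00000000e+00  0.00000000e+00  1.00000000e+00]]
{'time': np.float64(0.1), 'q': array([ 0.956,  0.528,  1.434,  0.   ,  1.181, -0.179]), 'joint_velocities': array([ 0.   , -0.002, -0.004, -0.001, -0.001,  0.001]), 'joint_torque': array([-1.0000e-03, -4.4099e+01, -1.7715e+01,  6.3000e-02,  5.3000e-02,
       -0.0000e+00]), 'position': array([0.263, 0.566, 0.233]), 'tool_rot': array([ 0.216,  0.976, -0.001, -0.   ]), 'ft_force': array([-0.708, -0.071,  1.029]), 'moment': array([-0.023, -0.034, -0.041]), 'grip_force': np.float64(0.0), 'grip_width': np.float64(0.087)}
```

View pics/top0.png

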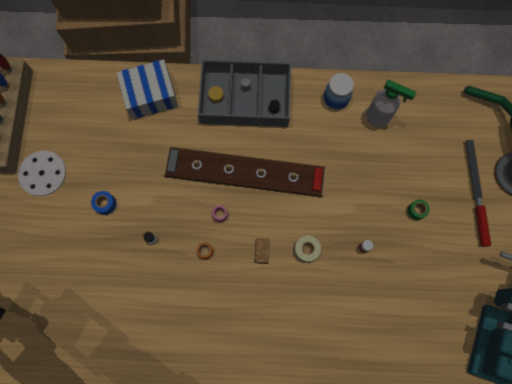

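View pics/scene0.png

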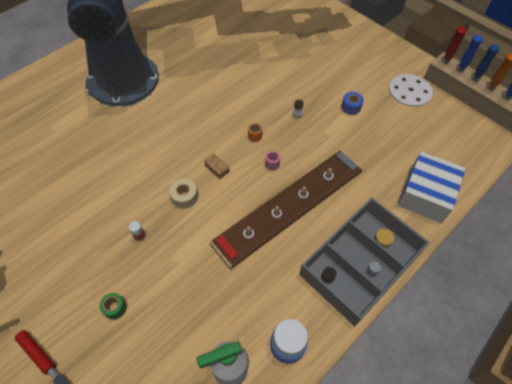

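The top view shows the rack with the red block at (317,179), at the -y end (peg_d). The peg rings run from a to d at (197,164), (229,169), (261,173) and (293,177). The rolls are blue (103,203), orange (205,250), cream (307,248) and green (418,210). The pink decoy is at (220,213). The scene view agrees: cream (183,193), green (113,305), blue (352,102), orange (255,132).

```bash
cat > h.py <<'E'
from rig import robot
import cv2,numpy as np
from scipy.spatial.transform import Rotation as R
def ray(c,uv,z):
    K,E=c["intrinsics"],c["extrinsics"]
    d=np.linalg.inv(K)@[uv[0],uv[1],1]; d=E[:3,:3].T@(d*[1,-1,-1]); o=-E[:3,:3].T@E[:3,3]
    return o+d*(z-o[2])/d[2]
def proj(c,p):
    K,E=c["intrinsics"],c["extrinsics"]
    q=K@((E[:3,:3]@p+E[:3,3])*[1,-1,-1]); return q[:2]/q[2]
HSV=dict(cream=((20,25,110),(45,110,255)),blue=((108,140,50),(128,255,255)),green=((55,100,40),(90,255,255)),orange=((5,165,60),(14,255,255)),red=((0,200,100),(4,255,255)))
def blob(c,name,uv,r=22):
    h=cv2.cvtColor(c["image"],cv2.COLOR_RGB2HSV); m=cv2.inRange(h,*HSV[name])
    w=np.zeros_like(m); cv2.circle(w,tuple(int(round(x)) for x in uv),r,255,-1); m&=w
    cs,_=cv2.findContours(m,cv2.RETR_EXTERNAL,cv2.CHAIN_APPROX_NONE)
    k=max(cs,key=cv2.contourArea); k=cv2.convexHull(k); M=cv2.moments(k)
    return np.array([M["m10"]/M["m00"],M["m01"]/M["m00"]]),k
E
python3 - <<'E'
from h import *
S={n:robot.camera(n) for n in ("scene","top")}
P=dict(scene=dict(cream=(183,193),green=(113,305),blue=(352,102),orange=(255,132),red=(228,246)),top=dict(blue=(103,203),orange=(205,250),cream=(307,248),green=(418,210),red=(317,179)))
for n in S:
  h=cv2.cvtColor(S[n]["image"],cv2.COLOR_RGB2HSV)
  for k,uv in P[n].items():
    try:
      b,c=blob(S[n],k,uv); x,y,w,hh=cv2.boundingRect(c); z=.024 if k=='red' else .018
      print(n,k,b.round(1),w,hh,ray(S[n],b,z).round(4), 'width mm',np.linalg.norm(ray(S[n],(x,b[1]),z)-ray(S[n],(x+w,b[1]),z)).round(4))
    except Exception as e: print(n,k,e)
  pts=[(197,164),(229,169),(261,173),(293,177)] if n=='top' else [(328,175),(303,193),(277,212),(249,233)]
  for uv in pts:
    m=((h[...,2]>110)&(h[...,1]<110)).astype(np.uint8)
    w=np.zeros_like(m); cv2.circle(w,uv,9,1,-1); ys,xs=np.nonzero(m*w); b=(xs.mean(),ys.mean())
    bb=((xs.min()+xs.max())/2,(ys.min()+ys.max())/2)
    print(n,'peg',np.round(b,1),len(xs),ray(S[n],b,.018).round(4),ray(S[n],bb,.018).round(4))
big=[cv2.resize(S['top']['image'][140:270,160:340],None,fx=4,fy=4,interpolation=0)]
cv2.imwrite('pics/c1.png',big[0][:,:,::-1])
E
```

```text
scene cream [182.3 189.9] 28 24 [ 0.4281 -0.1233  0.018 ] width mm 0.0684
scene green [112.1 305.4] 25 24 [ 0.5472 -0.4101  0.018 ] width mm 0.0525
scene blue [353.   99.7] 19 14 [0.5291 0.4104 0.018 ] width mm 0.0535
scene orange [254.7 133.3] 14 14 [0.4241 0.1272 0.018 ] width mm 0.0373
scene red float division by zero
scene peg [328.  175.4] 48 [0.6476 0.166  0.018 ] [0.6458 0.1682 0.018 ]
scene peg [302.9 194. ] 46 [0.6406 0.0808 0.018 ] [0.639 0.083 0.018]
scene peg [276.2 213.2] 53 [ 0.6327 -0.0042  0.018 ] [ 0.6301 -0.0022  0.018 ]
scene peg [247.7 233.5] 55 [ 0.6242 -0.0896  0.018 ] [ 0.6238 -0.0882  0.018 ]
top blue [102.6 201.9] 23 21 [0.5357 0.4028 0.018 ] width mm 0.0592
top orange [204.4 250.5] 16 16 [0.4216 0.1324 0.018 ] width mm 0.0402
top cream [307.9 247.5] 25 26 [ 0.4401 -0.1272  0.018 ] width mm 0.0629
top green [419.1 208.6] 19 19 [ 0.5521 -0.4104  0.018 ] width mm 0.0487
top red [317.3 178.5] 8 22 [ 0.6197 -0.148   0.024 ] width mm 0.0207<stdin>:14: RuntimeWarning: Mean of empty slice.
  ret = ret.dtype.type(ret / rcount)
Traceback (most recent call last):
ValueError: zero-size array to reduction operation minimum which has no identity
```

Run:
```python
from h import *
HSV.update(cream=((22,25,70),(60,115,255)),blue=((105,120,25),(130,255,255)),green=((50,90,20),(95,255,255)),orange=((3,165,30),(14,255,255)))
S={n:robot.camera(n) for n in ("scene","top")}
P=dict(scene=dict(cream=(183,193),green=(113,305),blue=(352,102),orange=(255,132)),top=dict(blue=(103,203),orange=(205,250),cream=(307,248),green=(418,210)))
vis={}
for n in S:
  h=cv2.cvtColor(S[n]["image"],cv2.COLOR_RGB2HSV); vis[n]=S[n]["image"].copy()
  for k,uv in P[n].items():
      b,c=blob(S[n],k,uv); x,y,w,hh=cv2.boundingRect(c); z=.018
      cv2.drawContours(vis[n],[c],-1,(255,0,255),1)
      print(n,k,b.round(1),w,hh,ray(S[n],b,z).round(4),np.linalg.norm(ray(S[n],(x,b[1]),z)-ray(S[n],(x+w,b[1]),z)).round(4))
  if n=='top':
   for uv in [(197,164),(229,169),(261,173),(293,177)]:
    m=((h[...,2]>75)&(h[...,1]<110)).astype(np.uint8)
    w=np.zeros_like(m); cv2.circle(w,uv,9,1,-1); ys,xs=np.nonzero(m*w)
    if len(xs)==0: print(h[uv[1]-4:uv[1]+5,uv[0]].tolist()); continue
    print(n,'peg',len(xs),ray(S[n],(xs.mean(),ys.mean()),.018).round(4),ray(S[n],((xs.min()+xs.max())/2,(ys.min()+ys.max())/2),.018).round(4))
crops=[]
for n in S:
  for uv in P[n].values():
    a=cv2.copyMakeBorder(vis[n],30,30,30,30,cv2.BORDER_CONSTANT)[uv[1]+5:uv[1]+55,uv[0]+5:uv[0]+55]; crops.append(cv2.resize(a,(180,180),interpolation=0))
cv2.imwrite('pics/c1.png',np.vstack([np.hstack(crops[:4]),np.hstack(crops[4:])])[:,:,::-1])
```

```text
scene cream [183.4 191.5] 27 25 [ 0.4334 -0.1243  0.018 ] 0.0658
scene green [112.3 305.4] 25 24 [ 0.5475 -0.4099  0.018 ] 0.0525
scene blue [353.   99.7] 19 15 [0.5292 0.4103 0.018 ] 0.0535
scene orange [254.7 133.8] 14 13 [0.4254 0.126  0.018 ] 0.0372
top blue [102.9 202.3] 25 23 [0.5348 0.4018 0.018 ] 0.0644
top orange [204.4 250.4] 16 16 [0.4218 0.1324 0.018 ] 0.0402
top cream [307.6 248.1] 26 27 [ 0.4384 -0.1264  0.018 ] 0.0654
top green [418.  209.3] 21 20 [ 0.5501 -0.4075  0.018 ] 0.0538
top peg 44 [0.6461 0.1683 0.018 ] [0.6477 0.1685 0.018 ]
top peg 45 [0.6387 0.0841 0.018 ] [0.6388 0.084  0.018 ]
top peg 46 [ 0.6312 -0.001   0.018 ] [ 6.301e-01 -2.000e-04  1.800e-02]
top peg 45 [ 0.623  -0.0843  0.018 ] [ 0.6228 -0.0852  0.018 ]
```

View pics/c1.png

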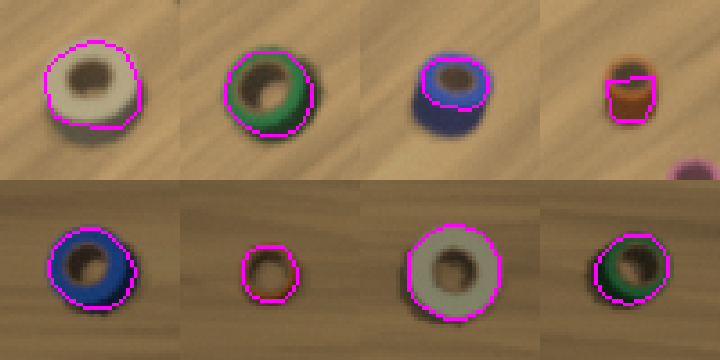

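Top-view contours are clean, so I use blue (.535,.402), orange (.422,.132), cream (.438,-.126) and green (.550,-.408). The pegs are at a (.647,.168), b (.639,.084), c (.631,-.001) and d (.623,-.085), about 85 mm apart as expected. Cream goes on d, blue on c, green on b, orange on a.

The first move turns the fingers across the row and heads to blue.

Emit:
move_arm(
  moves="-1 -0.35 0 0 0 0.783 1;-1 -0.35 0 0 0 0.783 1;-1 -0.35 0 0 0 0.783 1;-1 -0.35 0 0 0 0.783 1;-1 -0.35 0 0 0 0.783 1;-1 -0.35 0 0 0 0.783 1;-1 -0.35 0 0 0 0.783 1;-1 -0.35 0 0 0 0.783 1;-1 -0.35 0 0 0 0.783 1;-1 -0.35 0 0 0 0.783 1",
  squeeze=20,
)

```text
time: 1.3
position: [0.3397, 0.4926, 0.2335]
tool_rot: [0.739, 0.674, -0.0, 0.0]
ft_force: [-0.3, -0.1, 0.3]
grip_width: 0.0869
grip_force: 0.0
```

```bash
cat > go.py <<'E'
import sys
from h import *
T=dict(blue=(.535,.402,.018),orange=(.4218,.1324,.018),cream=(.438,-.1264,.018),green=(.550,-.4075,.018),a=(.647,.1685,.036),b=(.6388,.084,.036),c=(.6307,-.0007,.036),d=(.6226,-.0853,.036))
o=robot.get_obs(); Rm=R.from_quat(o["tool_rot"]).as_matrix()
print(o["time"].round(2),o["position"].round(4),"w",o["grip_width"].round(4),"F",o["ft_force"].round(1),"ty",Rm[:,1].round(3),"q",np.round(o["q"],2))
for k in sys.argv[1:]: print(k,(Rm.T@(np.array(T[k])-o["position"])*10).round(3))
E
python3 go.py blue
```

```text
Traceback (most recent call last):
  File "go.py", line 5, in <module>
    print(o["time"].round(2),o["position"].round(4),"w",o["grip_width"].round(4),"F",o["ft_force"].round(1),"ty",Rm[:,1].round(3),"q",np.round(o["q"],2))
          ^^^^^^^^^^^^^^^
AttributeError: 'float' object has no attribute 'round'
```

```bash
sed -i 's/o\["time"\].round(2)/round(o["time"],2)/;s/o\["grip_width"\].round(4)/round(float(o["grip_width"]),4)/' go.py; python3 go.py blue
```

```text
1.3 [0.3397 0.4926 0.2335] w 0.0869 F [-0.3 -0.1  0.3] ty [ 0.996 -0.093 -0.   ] q [ 0.78  0.49  1.5  -0.    1.15  0.87]
blue [-0.721  2.029  2.155]
```

Emit:
move_arm(
  moves="-0.36 1 0.5 0 0 0 1;-0.36 1 0.5 0 0 0 1;-0.36 1 0.5 0 0 0 1;-0.36 1 0.5 0 0 0 1",
)

```text
time: 1.7
position: [0.4373, 0.4457, 0.182]
tool_rot: [0.741, 0.672, -0.001, -0.0]
ft_force: [0.2, 0.3, 0.3]
grip_width: 0.0868
grip_force: 0.0
```

Emit:
move_arm(
  moves="-0.36 1 0.2 0 0 0 1;-0.36 1 0.2 0 0 0 1;-0.36 1 0.2 0 0 0 1;-0.36 1 0.2 0 0 0 1;-0.36 1 0.2 0 0 0 1",
)

```text
time: 2.2
position: [0.53, 0.4031, 0.1641]
tool_rot: [0.739, 0.673, -0.0, -0.001]
ft_force: [-0.2, -0.9, 0.6]
grip_width: 0.0868
grip_force: 0.0
```

```bash
python3 go.py blue
python3 - <<'E'
from h import *
c=robot.camera("wrist"); cv2.imwrite("pics/w1.png",c["image"][:,:,::-1])
for k in [(.535,.402,0.018),(.535,.402,.036),]: print(proj(c,np.array(k)))
E
```

```text
2.2 [0.53   0.4031 0.1641] w 0.0868 F [-0.2 -0.9  0.6] ty [ 0.996 -0.093 -0.001] q [0.48 0.66 1.39 0.   1.1  0.58]
blue [-0.007  0.053  1.461]
[263.07794034 181.28510372]
[263.37413668 186.61961358]
```

View pics/w1.png

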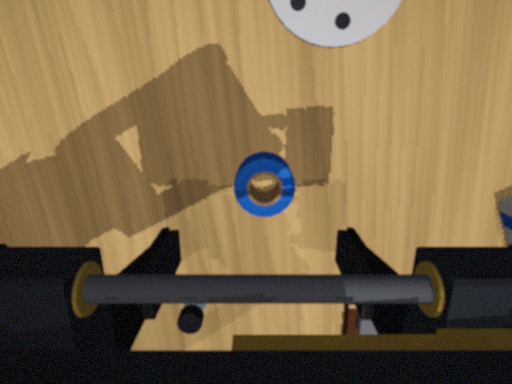

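The wrist view shows the blue roll centred at about (265,184), against a predicted (263,182). That is within 3 mm, so I descend.

Emit:
move_arm(
  moves="-0.02 0.06 0.5 0 0 0 1;-0.02 0.06 1 0 0 0 1;-0.02 0.06 1 0 0 0 1",
)

```text
time: 2.55
position: [0.5301, 0.3975, 0.0558]
tool_rot: [0.739, 0.674, -0.009, -0.003]
ft_force: [-2.4, -1.2, -0.9]
grip_width: 0.0872
grip_force: 0.0
```

Emit:
move_arm(
  moves="0 0 0.25 0 0 0 1;0 0 0.45 0 0 0 1;0 0 0.45 0 0 0 1;0 0 0.45 0 0 0 1;0 0 0.45 0 0 0 0.3;0 0 0.45 0 0 0 0.3;0 0 0.45 0 0 0 0.3;0 0 0.45 0 0 0 0.3;0 0 0.45 0 0 0 0.3;0 0 0.45 0 0 0 0.3",
)

```text
time: 3.55
position: [0.5377, 0.3994, 0.0189]
tool_rot: [0.74, 0.673, -0.0, -0.0]
ft_force: [-0.8, -0.5, 3.4]
grip_width: 0.0574
grip_force: 20.0
```

```bash
python3 go.py c
```

```text
3.55 [0.5377 0.3994 0.0189] w 0.0574 F [-0.8 -0.5  3.4] ty [ 0.995 -0.095 -0.   ] q [0.47 0.86 1.44 0.   0.84 0.57]
c [-3.895  1.305 -0.171]
```

Emit:
move_arm(
  moves="0 0 -0.4 0 0 0 0.3;0 0 -0.8 0 0 0 0.3;-0.5 0.15 -1 0 0 0 0.3;-0.97 0.3 -1 0 0 0 0.3",
)

```text
time: 3.95
position: [0.5594, 0.3061, 0.1216]
tool_rot: [0.738, 0.674, 0.004, 0.002]
ft_force: [1.4, -0.1, -1.2]
grip_width: 0.0574
grip_force: 20.0
```

Emit:
move_arm(
  moves="-0.5 0.16 0 0 0 0 0.3;-0.97 0.33 0 0 0 0 0.3",
)

```text
time: 4.15
position: [0.5803, 0.2059, 0.1184]
tool_rot: [0.74, 0.673, -0.0, 0.0]
ft_force: [0.4, 0.7, -0.1]
grip_width: 0.0574
grip_force: 20.0
```

Emit:
move_arm(
  moves="-0.5 0.16 0 0 0 0 0.3;-0.97 0.33 0 0 0 0 0.3",
)

```text
time: 4.35
position: [0.6033, 0.1082, 0.118]
tool_rot: [0.74, 0.673, -0.0, -0.0]
ft_force: [0.5, 0.1, -1.4]
grip_width: 0.0573
grip_force: 20.0
```

Emit:
move_arm(
  moves="-0.5 0.16 0 0 0 0 0.3;-0.98 0.33 0 0 0 0 0.3;-0.98 0.33 0 0 0 0 0.3;-0.98 0.33 0 0 0 0 0.3;-0.98 0.33 0 0 0 0 0.3",
)

```text
time: 4.85
position: [0.6262, 0.0104, 0.1178]
tool_rot: [0.74, 0.673, -0.0, -0.001]
ft_force: [0.0, -0.2, -1.1]
grip_width: 0.0575
grip_force: 20.0
```

```bash
python3 go.py c
python3 - <<'E'
from h import *
c=robot.camera("wrist"); cv2.imwrite("pics/w2.png",c["image"][:,:,::-1])
for k in [(.647,.1685,.018),(.6388,.084,.018),(.6307,-.0007,.018)]: print(proj(c,np.array(k)))
E
```

```text
4.85 [0.6262 0.0104 0.1178] w 0.0575 F [ 0.  -0.2 -1.1] ty [ 0.996 -0.095 -0.002] q [-0.16  0.67  1.52  0.    0.95 -0.07]
c [-0.107  0.057  0.818]
[266.83968946 -28.39620302]
[265.46217062 101.93490828]
[264.48558984 207.82305908]
```

View pics/w2.png

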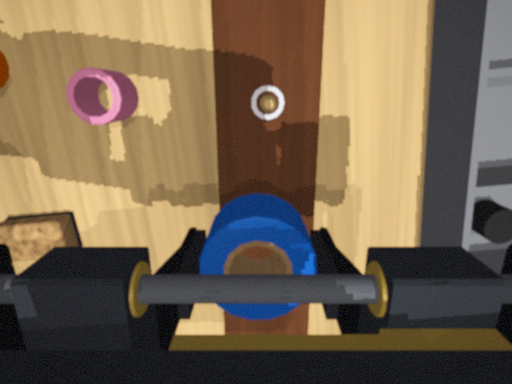

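The wrist view shows peg_b's ring at (267,102) against a predicted (265,102), so the peg map holds. Blue sits squarely in the fingers.

Emit:
move_arm(
  moves="-0.11 0.06 0 0 0 0 0.3;-0.11 0.06 0 0 0 0 0.3;-0.11 0.06 0.3 0 0 0 0.3;-0.11 0.06 0.5 0 0 0 0.3;-0.11 0.06 0.65 0 0 0 0.3;-0.11 0.06 0.75 0 0 0 0.3;-0.11 0.06 0.8 0 0 0 0.3;-0.11 0.06 0.8 0 0 0 0.3;-0.11 0.06 0.8 0 0 0 0.3",
)

```text
time: 5.8
position: [0.6325, -0.002, 0.039]
tool_rot: [0.74, 0.673, 0.0, 0.001]
ft_force: [-0.5, -0.6, -1.0]
grip_width: 0.0573
grip_force: 20.0
```

```bash
python3 go.py c
```

```text
5.8 [ 0.6325 -0.002   0.039 ] w 0.0573 F [-0.5 -0.6 -1. ] ty [ 0.996 -0.095  0.001] q [-0.18  0.79  1.54 -0.    0.8  -0.08]
c [ 0.012 -0.02   0.03 ]
```

Height .039 is about 2 mm above resting, with no contact force, so the peg is inside the core. I lower a touch, release, rise and head to orange.

Emit:
move_arm(
  moves="0 0 0.02 0 0 0 0.3;0 0 0.02 0 0 0 0.3;0 0 0.02 0 0 0 0.9;0 0 0.02 0 0 0 0.9;0 0 0.02 0 0 0 0.9;0 0 0.02 0 0 0 0.9;0 0 -0.3 0 0 0 0.9;0 0 -0.7 0 0 0 0.9;0 0 -0.95 0 0 0 0.9;0 0 -0.95 0 0 0 0.9",
)

```text
time: 6.8
position: [0.6349, -0.0024, 0.1378]
tool_rot: [0.74, 0.673, 0.003, 0.004]
ft_force: [1.2, 0.3, -0.0]
grip_width: 0.0783
grip_force: 0.0
```

Emit:
move_arm(
  moves="0.5 -0.5 0 0 0 0 0.75;0.75 -0.97 0 0 0 0 0.75",
)

```text
time: 7.0
position: [0.5612, 0.0677, 0.1328]
tool_rot: [0.741, 0.672, 0.001, 0.0]
ft_force: [-0.8, 1.0, -0.7]
grip_width: 0.0696
grip_force: 0.0
```

Emit:
move_arm(
  moves="0.4 -0.5 0 0 0 0 0.75;0.4 -0.97 0 0 0 0 0.75;0.4 -0.97 0 0 0 0 0.75;0.4 -0.97 0 0 0 0 0.75;0.4 -0.97 0 0 0 0 0.75",
)

```text
time: 7.5
position: [0.4699, 0.1162, 0.1333]
tool_rot: [0.74, 0.673, 0.001, 0.001]
ft_force: [0.6, -0.0, -0.5]
grip_width: 0.065
grip_force: 0.0
```

```bash
python3 go.py orange
python3 - <<'E'
from h import *
c=robot.camera("wrist"); t=robot.camera("top")["image"][130:270,160:340]
cv2.imwrite("pics/w3.png",np.hstack([cv2.resize(c["image"],(400,300)),cv2.resize(t,(386,300))])[:,:,::-1])
print(proj(c,np.array((.4218,.1324,.036))),proj(c,np.array((.4218,.1324,.018))))
E
```

```text
7.5 [0.4699 0.1162 0.1333] w 0.065 F [ 0.6 -0.  -0.5] ty [ 0.995 -0.095  0.002] q [ 0.01  0.5   1.88 -0.    0.76  0.11]
orange [ 0.115 -0.497  1.152]
[196.00320249 182.95621677] [199.79495609 177.20460712]
```

View pics/w3.png

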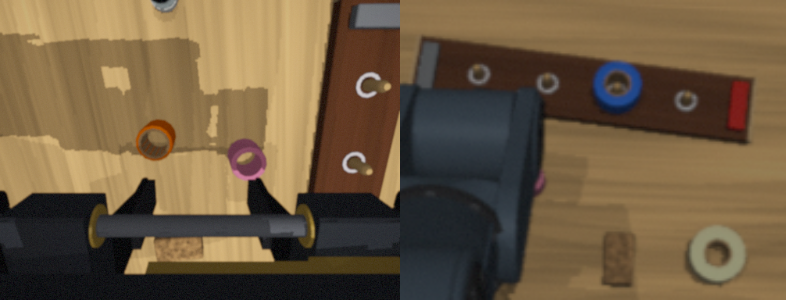

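Blue lies on peg_c. The orange roll is at about (200,179) in full wrist pixels, as predicted, and the pink decoy is 90 mm away in +x, so the fingers clear it.

Emit:
move_arm(
  moves="0.115 -0.5 0 0 0 0 0.7;0.115 -0.5 0.5 0 0 0 0.7;0.115 -0.5 0.9 0 0 0 0.7;0.115 -0.5 0.9 0 0 0 0.7",
)

```text
time: 8.0
position: [0.4177, 0.132, 0.0389]
tool_rot: [0.74, 0.672, -0.004, -0.003]
ft_force: [0.4, 0.4, -0.1]
grip_width: 0.061
grip_force: 0.0
```

Emit:
move_arm(
  moves="0 0 0.25 0 0 0 0.7;0 0 0.25 0 0 0 0.7;0 0 0.25 0 0 0 0.7;0 0 0.25 0 0 0 0.2;0 0 0.25 0 0 0 0.2;0 0 0.25 0 0 0 0.2;0 0 0.25 0 0 0 0.2;0 0 0.25 0 0 0 0.2",
)

```text
time: 8.8
position: [0.42, 0.1327, 0.0192]
tool_rot: [0.74, 0.673, 0.001, 0.001]
ft_force: [0.7, -0.6, 7.2]
grip_width: 0.0394
grip_force: 20.0
```

```bash
python3 go.py a
```

```text
8.8 [0.42   0.1327 0.0192] w 0.0394 F [ 0.7 -0.6  7.2] ty [ 0.995 -0.095  0.002] q [0.05 0.71 2.04 0.   0.38 0.15]
a [ 0.571  2.226 -0.163]
```

Emit:
move_arm(
  moves="0 0 -0.4 0 0 0 0.2;0 0 -0.8 0 0 0 0.2;0.2 0.5 -1 0 0 0 0.2;0.2 0.75 -1 0 0 0 0.2",
)

```text
time: 9.2
position: [0.4991, 0.1467, 0.1217]
tool_rot: [0.739, 0.673, 0.003, 0.002]
ft_force: [1.2, 0.1, -0.3]
grip_width: 0.0391
grip_force: 20.0
```

Emit:
move_arm(
  moves="0.19 0.5 0 0 0 0 0.2;0.19 0.75 0 0 0 0 0.2",
)

```text
time: 9.4
position: [0.5762, 0.1585, 0.1196]
tool_rot: [0.74, 0.673, 0.002, 0.001]
ft_force: [0.2, -0.5, -0.2]
grip_width: 0.039
grip_force: 20.0
```

Emit:
move_arm(
  moves="0.18 0.5 0 0 0 0 0.2;0.18 0.72 0 0 0 0 0.2;0.18 0.72 0 0 0 0 0.2;0.18 0.72 0 0 0 0 0.2;0.18 0.72 0 0 0 0 0.2",
)

```text
time: 9.9
position: [0.6436, 0.1683, 0.1177]
tool_rot: [0.74, 0.673, -0.001, -0.001]
ft_force: [-0.3, -0.0, -0.2]
grip_width: 0.0391
grip_force: 20.0
```

```bash
python3 go.py a
```

```text
9.9 [0.6436 0.1683 0.1177] w 0.0391 F [-0.3 -0.  -0.2] ty [ 0.996 -0.095 -0.003] q [0.09 0.72 1.42 0.   1.01 0.18]
a [0.005 0.036 0.817]
```

Emit:
move_arm(
  moves="0.01 0.04 0 0 0 0 0.2;0.01 0.04 0.3 0 0 0 0.2;0.01 0.04 0.5 0 0 0 0.2;0.01 0.04 0.65 0 0 0 0.2;0.01 0.04 0.75 0 0 0 0.2;0.01 0.04 0.8 0 0 0 0.2;0.01 0.04 0.8 0 0 0 0.2;0.01 0.04 0.81 0 0 0 0.2;0.01 0.04 0.81 0 0 0 0.2",
)

```text
time: 10.8
position: [0.6504, 0.169, 0.0381]
tool_rot: [0.74, 0.673, 0.001, 0.0]
ft_force: [-0.4, -0.1, -0.6]
grip_width: 0.0391
grip_force: 20.0
```

```bash
python3 go.py a
```

```text
10.8 [0.6504 0.169  0.0381] w 0.0391 F [-0.4 -0.1 -0.6] ty [ 0.995 -0.095  0.001] q [ 0.09  0.83  1.43 -0.    0.88  0.18]
a [-0.009 -0.033  0.021]
```

Emit:
move_arm(
  moves="0 -0.02 0.01 0 0 0 0.2;0 -0.02 0.01 0 0 0 0.2;0 -0.02 0.01 0 0 0 0.75;0 -0.02 0.01 0 0 0 0.75;0 -0.02 0.01 0 0 0 0.75;0 -0.02 0.01 0 0 0 0.75;0 -0.02 -0.3 0 0 0 0.75;0 -0.02 -0.7 0 0 0 0.75;0 -0.02 -0.95 0 0 0 0.75;0 -0.02 -0.95 0 0 0 0.75",
)

```text
time: 11.8
position: [0.6508, 0.1696, 0.1369]
tool_rot: [0.74, 0.673, 0.004, 0.003]
ft_force: [0.5, -0.3, 0.3]
grip_width: 0.0651
grip_force: 0.0
```

Emit:
move_arm(
  moves="-0.5 -0.3 0 0 0 0 1;-0.98 -0.6 0 0 0 0 1",
)

```text
time: 12.0
position: [0.587, 0.0891, 0.1315]
tool_rot: [0.739, 0.674, -0.0, -0.0]
ft_force: [-0.2, -2.0, -0.9]
grip_width: 0.0744
grip_force: 0.0
```

Emit:
move_arm(
  moves="-0.5 -0.3 0 0 0 0 1;-0.98 -0.6 0 0 0 0 1",
)

```text
time: 12.2
position: [0.5258, 0.0082, 0.1314]
tool_rot: [0.74, 0.673, -0.001, -0.001]
ft_force: [1.6, -0.7, 0.4]
grip_width: 0.0849
grip_force: 0.0
```

Emit:
move_arm(
  moves="-0.5 -0.3 0 0 0 0 1;-0.98 -0.6 0 0 0 0 1;-0.98 -0.6 0 0 0 0 1;-0.98 -0.6 0 0 0 0 1;-0.98 -0.6 0 0 0 0 1",
)

```text
time: 12.7
position: [0.4588, -0.0827, 0.1319]
tool_rot: [0.74, 0.672, -0.0, -0.0]
ft_force: [0.5, 0.3, 0.6]
grip_width: 0.0871
grip_force: 0.0
```

```bash
python3 go.py cream
python3 - <<'E'
from h import *
c=robot.camera("wrist"); t=robot.camera("top")["image"][130:270,160:340]
cv2.imwrite("pics/w4.png",np.hstack([cv2.resize(c["image"],(400,300)),cv2.resize(t,(386,300))])[:,:,::-1])
print(proj(c,np.array((.438,-.1264,.036)))/1.28,proj(c,np.array((.438,-.1264,.018)))/1.28)
E
```

```text
12.7 [ 0.4588 -0.0827  0.1319] w 0.0871 F [0.5 0.3 0.6] ty [ 0.995 -0.096 -0.001] q [-0.42  0.49  1.92  0.    0.73 -0.32]
cream [-0.456 -0.165  1.139]
[186.14296876 193.55435695] [187.0430564  186.32359321]
```

View pics/w4.png

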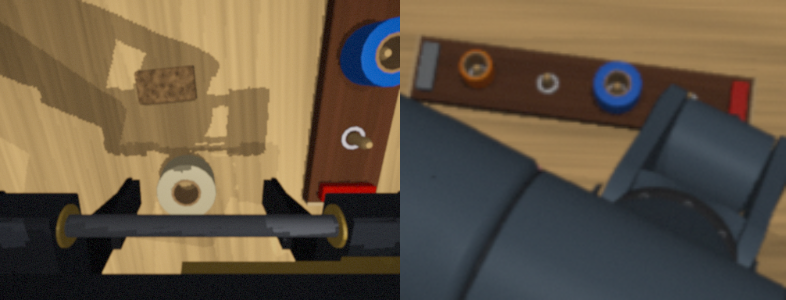

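Orange is on peg_a. The cream roll's top is centred at (187,192) in the scaled view, against a predicted (186,193).

Emit:
move_arm(
  moves="-0.45 -0.16 0 0 0 0 1;-0.45 -0.16 0 0 0 0 1;-0.45 -0.16 0.4 0 0 0 1;-0.45 -0.16 0.8 0 0 0 1;-0.45 -0.16 0.8 0 0 0 1",
)

```text
time: 13.3
position: [0.4363, -0.1235, 0.0479]
tool_rot: [0.739, 0.673, -0.002, -0.005]
ft_force: [-0.5, 0.3, 0.2]
grip_width: 0.0872
grip_force: 0.0
```

Emit:
move_arm(
  moves="0 0 0.33 0 0 0 1;0 0 0.33 0 0 0 1;0 0 0.33 0 0 0 1;0 0 0.33 0 0 0 0.4;0 0 0.33 0 0 0 0.4;0 0 0.33 0 0 0 0.4;0 0 0.33 0 0 0 0.4;0 0 0.33 0 0 0 0.4",
)

```text
time: 14.1
position: [0.439, -0.1262, 0.0204]
tool_rot: [0.74, 0.673, 0.0, 0.001]
ft_force: [-1.6, 0.4, 7.3]
grip_width: 0.0648
grip_force: 20.0
```

```bash
python3 go.py d
```

```text
14.1 [ 0.439  -0.1262  0.0204] w 0.0648 F [-1.6  0.4  7.3] ty [ 0.995 -0.095  0.001] q [-0.53  0.71  2.    0.    0.42 -0.43]
d [ 0.581  1.789 -0.154]
```

Emit:
move_arm(
  moves="0 0 -0.4 0 0 0 0.4;0 0 -0.8 0 0 0 0.4;0.3 0.5 -1 0 0 0 0.4;0.3 0.9 -1 0 0 0 0.4",
)

```text
time: 14.5
position: [0.5305, -0.1031, 0.1221]
tool_rot: [0.74, 0.673, 0.0, -0.0]
ft_force: [1.5, -0.5, -1.6]
grip_width: 0.0648
grip_force: 20.0
```

Emit:
move_arm(
  moves="0.28 0.5 0 0 0 0 0.4;0.28 0.87 0 0 0 0 0.4;0.28 0.87 0 0 0 0 0.4;0.28 0.87 0 0 0 0 0.4;0.28 0.87 0 0 0 0 0.4",
)

```text
time: 15.0
position: [0.6183, -0.0847, 0.1187]
tool_rot: [0.74, 0.673, -0.001, -0.002]
ft_force: [-0.5, -0.3, -0.7]
grip_width: 0.0651
grip_force: 20.0
```

```bash
python3 go.py d
```

```text
15.0 [ 0.6183 -0.0847  0.1187] w 0.0651 F [-0.5 -0.3 -0.7] ty [ 0.995 -0.095 -0.004] q [-0.31  0.67  1.53 -0.    0.95 -0.22]
d [-0.002  0.047  0.827]
```

Emit:
move_arm(
  moves="0 0.03 0 0 0 0 0.4;0 0.03 0.3 0 0 0 0.4;0 0.03 0.5 0 0 0 0.4;0 0.03 0.65 0 0 0 0.4;0 0.03 0.75 0 0 0 0.4;0 0.03 0.8 0 0 0 0.4;0 0.03 0.8 0 0 0 0.4;0 0.03 0.8 0 0 0 0.4;0 0.03 0.8 0 0 0 0.4",
)

```text
time: 15.9
position: [0.6239, -0.0855, 0.0401]
tool_rot: [0.74, 0.673, 0.0, 0.001]
ft_force: [0.6, -0.1, -1.5]
grip_width: 0.0648
grip_force: 20.0
```

```bash
python3 go.py d
```

```text
15.9 [ 0.6239 -0.0855  0.0401] w 0.0648 F [ 0.6 -0.1 -1.5] ty [ 0.996 -0.095  0.002] q [-0.31  0.79  1.55 -0.    0.8  -0.22]
d [ 0.    -0.013  0.041]
```

Emit:
move_arm(
  moves="0 0 0.015 0 0 0 0.4;0 0 0.015 0 0 0 0.4;0 0 0.015 0 0 0 1;0 0 0.015 0 0 0 1;0 0 0.015 0 0 0 1;0 0 0.015 0 0 0 1;0 0 -0.3 0 0 0 1;0 0 -0.7 0 0 0 1;0 0 -0.95 0 0 0 1;0 0 -0.95 0 0 0 1",
)

```text
time: 16.9
position: [0.6262, -0.0861, 0.1387]
tool_rot: [0.74, 0.673, 0.002, 0.004]
ft_force: [0.5, 0.1, 0.7]
grip_width: 0.0866
grip_force: 0.0
```

Emit:
move_arm(
  moves="-0.5 -0.07 0 0 0 0 1;-1 -0.14 0 0 0 0 1",
)

```text
time: 17.1
position: [0.5997, -0.1818, 0.1337]
tool_rot: [0.738, 0.674, -0.0, -0.0]
ft_force: [0.8, -1.0, -0.5]
grip_width: 0.0873
grip_force: 0.0
```

Emit:
move_arm(
  moves="-0.5 -0.07 0 0 0 0 1;-1 -0.14 0 0 0 0 1",
)

```text
time: 17.3
position: [0.5758, -0.281, 0.1331]
tool_rot: [0.74, 0.673, -0.0, -0.001]
ft_force: [0.3, -0.5, 0.2]
grip_width: 0.0871
grip_force: 0.0
```

Emit:
move_arm(
  moves="-0.5 -0.07 0 0 0 0 0.9;-1 -0.14 0 0 0 0 0.9;-1 -0.14 0 0 0 0 0.9;-1 -0.14 0 0 0 0 0.9;-1 -0.14 0 0 0 0 0.9",
)

```text
time: 17.8
position: [0.553, -0.3764, 0.1332]
tool_rot: [0.74, 0.673, 0.0, -0.002]
ft_force: [0.1, 0.4, -0.3]
grip_width: 0.0783
grip_force: 0.0
```

```bash
python3 go.py green
python3 - <<'E'
from h import *
c=robot.camera("wrist"); t=robot.camera("top")["image"][130:270,160:340]
cv2.imwrite("pics/w5.png",np.hstack([cv2.resize(c["image"],(400,300)),cv2.resize(t,(386,300))])[:,:,::-1])
print(proj(c,np.array((.55,-.4075,.036)))/1.28,proj(c,np.array((.55,-.4075,.018)))/1.28)
E
```

```text
17.8 [ 0.553  -0.3764  0.1332] w 0.0783 F [ 0.1  0.4 -0.3] ty [ 0.996 -0.094 -0.002] q [-0.76  0.7   1.4   0.    1.05 -0.67]
green [-0.315  0.002  1.151]
[201.32384999 181.24984724] [201.35163492 174.70200542]
```

View pics/w5.png

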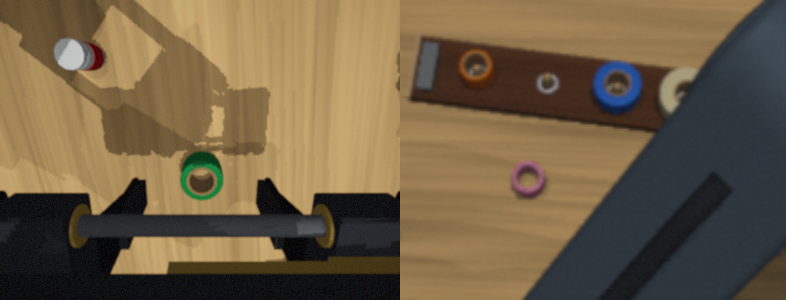

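The green roll's top is at (202,180), against a predicted (201,181). Cream is on peg_d.

Emit:
move_arm(
  moves="-0.31 0.01 0 0 0 0 0.9;-0.31 0.01 0 0 0 0 0.9;-0.31 0.01 0.4 0 0 0 0.9;-0.31 0.01 0.8 0 0 0 0.9;-0.31 0.01 0.8 0 0 0 0.9",
)

```text
time: 18.4
position: [0.5485, -0.4037, 0.0485]
tool_rot: [0.739, 0.673, -0.0, -0.007]
ft_force: [-1.3, 0.6, -1.2]
grip_width: 0.0785
grip_force: 0.0
```

Emit:
move_arm(
  moves="0 0 0.34 0 0 0 0.9;0 0 0.34 0 0 0 0.9;0 0 0.34 0 0 0 0.9;0 0 0.34 0 0 0 0.3;0 0 0.34 0 0 0 0.3;0 0 0.34 0 0 0 0.3;0 0 0.34 0 0 0 0.3;0 0 0.34 0 0 0 0.3;0 0 0.34 0 0 0 0.3",
)

```text
time: 19.3
position: [0.5516, -0.4092, 0.0209]
tool_rot: [0.74, 0.673, -0.0, 0.0]
ft_force: [-0.6, 0.3, 4.0]
grip_width: 0.0479
grip_force: 20.0
```

```bash
python3 go.py b
```

```text
19.3 [ 0.5516 -0.4092  0.0209] w 0.0479 F [-0.6  0.3  4. ] ty [ 0.995 -0.095  0.   ] q [-0.8   0.87  1.39 -0.    0.88 -0.71]
b [ 4.992  0.4   -0.152]
```

Emit:
move_arm(
  moves="0 0 -0.4 0 0 0 0.3;0 0 -0.8 0 0 0 0.3;0.5 0.04 -1 0 0 0 0.3;0.99 0.08 -1 0 0 0 0.3",
)

```text
time: 19.7
position: [0.5705, -0.3167, 0.1239]
tool_rot: [0.741, 0.671, 0.001, 0.004]
ft_force: [0.8, 0.5, -1.1]
grip_width: 0.0478
grip_force: 20.0
```

Emit:
move_arm(
  moves="0.5 0.04 0 0 0 0 0.3;1 0.08 0 0 0 0 0.3",
)

```text
time: 19.9
position: [0.5859, -0.214, 0.1205]
tool_rot: [0.74, 0.672, 0.0, 0.0]
ft_force: [1.2, 0.3, -1.4]
grip_width: 0.0474
grip_force: 20.0
```

Emit:
move_arm(
  moves="0.5 0.04 0 0 0 0 0.3;1 0.08 0 0 0 0 0.3",
)

```text
time: 20.1
position: [0.6032, -0.1152, 0.1202]
tool_rot: [0.74, 0.673, 0.0, -0.0]
ft_force: [0.0, 1.0, -0.5]
grip_width: 0.0473
grip_force: 20.0
```

Emit:
move_arm(
  moves="0.5 0.04 0 0 0 0 0.3;1 0.08 0 0 0 0 0.3",
)

```text
time: 20.3
position: [0.6206, -0.0167, 0.1201]
tool_rot: [0.74, 0.673, -0.0, -0.0]
ft_force: [0.2, 0.0, 0.5]
grip_width: 0.0479
grip_force: 20.0
```

Emit:
move_arm(
  moves="0.5 0.04 0 0 0 0 0.3;1 0.08 0 0 0 0 0.3;1 0.08 0 0 0 0 0.3;1 0.08 0 0 0 0 0.3;1 0.08 0 0 0 0 0.3",
)

```text
time: 20.8
position: [0.6377, 0.0793, 0.12]
tool_rot: [0.74, 0.673, -0.0, -0.0]
ft_force: [0.9, 0.2, 0.0]
grip_width: 0.0474
grip_force: 20.0
```

```bash
python3 go.py b
```

```text
20.8 [0.6377 0.0793 0.12  ] w 0.0474 F [0.9 0.2 0. ] ty [ 0.995 -0.095 -0.001] q [-0.05  0.69  1.48 -0.    0.98  0.05]
b [0.048 0.007 0.84 ]
```

Emit:
move_arm(
  moves="0.05 0 0 0 0 0 0.3;0.05 0 0 0 0 0 0.3;0.05 0 0.3 0 0 0 0.3;0.05 0 0.5 0 0 0 0.3;0.05 0 0.65 0 0 0 0.3;0.05 0 0.75 0 0 0 0.3;0.05 0 0.8 0 0 0 0.3;0.05 0 0.8 0 0 0 0.3;0.05 0 0.8 0 0 0 0.3",
)

```text
time: 21.7
position: [0.6391, 0.0851, 0.0409]
tool_rot: [0.74, 0.673, 0.0, 0.0]
ft_force: [0.7, 0.2, -1.5]
grip_width: 0.0476
grip_force: 20.0
```

```bash
python3 go.py b
```

```text
21.7 [0.6391 0.0851 0.0409] w 0.0476 F [ 0.7  0.2 -1.5] ty [ 0.995 -0.095  0.001] q [-0.04  0.8   1.51  0.    0.83  0.05]
b [-0.011 -0.002  0.049]
```

Next I release it, rise and move clear, then check the final state.

Emit:
move_arm(
  moves="0 0 0.015 0 0 0 0.3;0 0 0.015 0 0 0 0.3;0 0 0.015 0 0 0 0.8;0 0 0.015 0 0 0 0.8;0 0 0.015 0 0 0 0.8;0 0 0.015 0 0 0 0.8;0 0 -0.3 0 0 0 0.8;0 0 -0.7 0 0 0 0.8;0 0 -0.95 0 0 0 0.8;0 0 -0.95 0 0 0 0.8",
)

```text
time: 22.7
position: [0.6416, 0.0851, 0.1398]
tool_rot: [0.74, 0.673, 0.003, 0.003]
ft_force: [0.3, 0.1, 0.4]
grip_width: 0.0696
grip_force: 0.0
```

Emit:
move_arm(
  moves="0.5 -0.5 0 0 0 0 0.8;1 -1 -0.4 0 0 0 0.8",
)

```text
time: 22.9
position: [0.5746, 0.1586, 0.1523]
tool_rot: [0.741, 0.672, -0.003, -0.002]
ft_force: [0.2, 0.4, 0.2]
grip_width: 0.0698
grip_force: 0.0
```

Emit:
move_arm(
  moves="0.5 -0.5 0 0 0 0 0.8;1 -0.6 0 0 0 0 0.8",
)

```text
time: 23.1
position: [0.5284, 0.2457, 0.1546]
tool_rot: [0.74, 0.672, -0.002, -0.001]
ft_force: [1.3, -0.2, 0.1]
grip_width: 0.0698
grip_force: 0.0
```

Emit:
move_arm(
  moves="0.5 0 0 0 0 0 0.8;1 0 0 0 0 0 0.8;1 0 0 0 0 0 0.8;1 0 0 0 0 0 0.8;1 0 0 0 0 0 0.8;1 0 0 0 0 0 0.8",
)

```text
time: 23.7
position: [0.5416, 0.3436, 0.1548]
tool_rot: [0.74, 0.672, -0.001, -0.0]
ft_force: [-0.4, -0.4, -0.1]
grip_width: 0.07
grip_force: 0.0
```

Run:
```python
from h import *
t=robot.camera("top")["image"][130:270,160:340]; s=robot.camera("scene")["image"][130:280,190:380]
cv2.imwrite("pics/f.png",np.hstack([cv2.resize(t,(386,300)),cv2.resize(s,(380,300))])[:,:,::-1])
```

```text
(no output)
```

View pics/f.png

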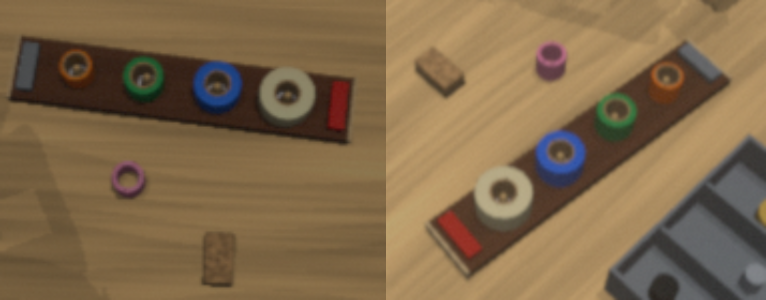

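All four rolls lie flat with pegs visible inside their cores. From the red block the order is cream, blue, green, orange, and the pink decoy has not moved.

```bash
python3 -c "
from rig import robot
print(robot.hand_in())"
```

```text
the job is handed in; nothing more can be done
None
```

The job is done and handed in at about 24 s: cream, blue, green and orange each lie flat over a peg, in that order from the red block, and the pink look-alike was left alone.

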